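# Unstack the laundry tray onto its cork mats

### The arm

A 6-joint arm with a two-finger parallel gripper is mounted at the origin on the work surface. World frame = base frame: x ahead of the robot, y to its left, z up, the work surface at z = 0. Lengths are in m, angles in degrees, forces in N, time in s.
With the tool pointing down it reaches from about 0.25 to 0.725 m from the base axis. Payload 9.7 kg.
Tool frame: the origin (TCP) lies between the finger pads; the fingertips stand 11 mm ahead of it and the grasp point (between the pads) lies 8 mm behind it; z points along the fingers, x is the direction in which the jaws open and shut, and the axes are right-handed (so a half turn about z gives the same grasp; the last joint's range is limited). The gripper opens to 85 mm and grips with 20 to 120 N. Pads are 22 mm wide; open, the fingers measure 114 mm over their backs; the gripper's body (76 mm by 85 mm) begins 54 mm behind the grasp point. The pads swing forward as they close: fully open they stand 13 mm farther back than shut.
Start: joints at [-67.953, 4.979, 10.078, 95.1, 0, 90], TCP at [0.206, -0.51, 0.242] pointing down, gripper open.
Joint ranges: [-179.16, 179.16], [-48.56, 103.87], [-65.8, 70.77], [-126.05, 130.52], [-82.76, 87.17], [-180, 180]. Speed limits (degrees/s): [127.2, 127.2, 147.25, 180, 180, 180].

### API

Orientations are given as [roll, pitch, yaw] about the fixed x, y, z axes, in that order (R = Rz(yaw) Ry(pitch) Rx(roll)).
In Python, from workcell import get_obs, camera, job_done gives the robot as it stands.
- The arm moves only by the tool arm_command, never from a script. Its argument "increments" is a list of rows, each a list of 2 entries, a list of its own where there are three numbers: the shift along the tool's x, y, z in units of 25 mm (1.0 is 25 mm), then the turn about the tool's z in units of 6 degrees (1.0 is 6 degrees). In form: [[[dx, dy, dz], roll], ...]. A call has 1 to 5 rows; each row is the pose to reach, as a shift and turn from the pose measured when the call began, along the tool's axes at that moment; what a row does not reach only later rows make up. A row lasts 1/10 s, in which the tool goes at most 50 mm and 8.59 degrees, less where a joint would pass 70% of its speed; a pose out of reach is approached as far as the arm can. A call with a gripper value outside its range is refused whole. "claw" is the closure, from -1 (fully open) to 1 (shut), so that 0 is half open, set as the call begins (left out, the last holds). The fingers move at their own pace and stop on an object; "force" is the grip in N (left out, the last holds). Time passes only in rows, so rows that repeat a pose let the fingers close. It gives the time, the measured TCP pose, the force and the opening at its end, in the units of the state.
- get_obs(): the state, without advancing time (a new reading comes with each control period).
- camera(name): name is "scene" or "side" or "wrist"; returns a dict with "frame" (420x560x3 uint8, red, green, blue), "range_z" (420x560 float32, m along the optical axis (not along the pixel's ray), 0 where there is no reading), "K" (3x3 intrinsics, pixels), "R" (3x3) and "t" (3): a world point X has camera coordinates R X + t; the wrist camera has in their place "hand_eye" (4x4, takes a point from camera to tool coordinates, whose origin is the TCP and whose axes are the tool frame's). Camera axes: x right, y down, z forward; pixel columns grow to the right and rows downward; lengths in m; the calibration is good to about 2 mm. A picture is of the moment at which its call begins: read the wrist's pose just before it.
- job_done(): hands the job in, once; it reports no verdict.
The state is a dict: "time": time; "q": joint angles; "qd": joint speeds; "joint_efforts": joint torques, N m; "ee_pos": TCP position; "tcp_rot": TCP orientation; "wrist_force": force on the tool from outside, world axes, zero at the start; "torque": the same for the moment, N m; "opening": finger opening in m.
Only numpy, scipy, OpenCV 4.12 (cv2) and the standard library are available. Lean on these libraries where they do the work, as an engineer would, in place of code of your own. Each camera call takes 0.05 s, during which the arm holds its last target.

### The job

The stack on the pull-out tray is too tall to slide back under the slim shelf: take it apart and stand each thing upright, well centred, on the cork mat of its own shape - the wooden knob on the small round mat, the frosted jar on the larger round mat, the square tin on the square mat and the long box on the oblong mat, tin and box squared up with their mats. Set things down gently without dropping them or tipping them over, and leave the jug and the bottle where they stand.

Things in the scene. Friction and masses are not known exactly. Their poses are not given: they have to be found in the camera images.
- box_c (a point): Long flat lidded storage box, white plastic with a grey seam, 200 x 66 x 42 mm high; the bottom of the stack, standing on the tray. This point is its centre, half-way up; x runs along its length, z up. About 0.3 kg. The round jar and the square tin stand on it, one towards each end, about 108 mm apart.
- jar_c (a point): Short round jar of frosted plastic with a white twist cap (closed, stays on), 58 mm across the cap (body 56 mm), 45 mm high; stands on the long box beside the tin. This point is its centre, half-way up; z up. About 0.12 kg.
- tin_c (a point): Square stainless steel tin with flat lid (closed, stays on), 54 x 54 x 45 mm high; stands on the long box beside the jar, its sides within 0.2 rad of the box's. This point is its centre, half-way up; x and y run square to its sides, z up. About 0.15 kg.
- knob_c (a point): Turned wooden cupboard-door knob, 36 mm across at its widest (from 11 to 27 mm above its foot), 32 mm high, foot 30 mm across; stands on its flat foot on top of either the jar or the tin. This point is its centre, half-way up; z up. About 0.03 kg.
- mat_box: Oblong cork mat, 224 x 90 x 4 mm thick, fixed on the tray: the place for the long box. Origin at the centre of its underside (on the tray's floor, which is 12 mm above the work surface); x along its length, z up.
- mat_jar: The larger of two round cork mats, 82 mm across, 4 mm thick, fixed on the tray: the place for the round jar. Origin at the centre of its underside; z up.
- mat_tin: Square cork mat, 78 x 78 x 4 mm thick, fixed on the tray: the place for the square tin. Origin at the centre of its underside; x and y square to its sides, z up.
- mat_knob: The smaller of two round cork mats, 58 mm across, 4 mm thick, fixed on the tray: the place for the wooden knob. Origin at the centre of its underside; z up.
- jug: White ceramic measuring jug with side handle, 78 mm across the rim, 78 mm high, standing at the far end of the tray, to be left alone. Origin at the centre of its underside; z up.
- bottle: Frosted plastic bottle with a twist cap, 56 mm across, about 88 mm high, standing at the far end of the tray, to be left alone (the blue basket of wooden pegs, 110 x 160 x 60 mm, and the low slim shelf beyond the tray's far end are fixed). Origin at the centre of its underside; z up.
There are look-alikes about, which are no part of the job. Of the things shaped like the part that bears knob_c, the wooden one is meant.

How it is judged:
By the outcome, as a careful person would: the job done as asked, in the order asked, and still so for the second after the job is handed in, with the robot touching nothing.
It also fails if it takes over 109 s, if anything falls off the work surface, if the arm or the gripper's body presses on something with over 40 N, if the wrist force passes 120 N, or if a joint passes its speed limit or range.

## Working session

There is one attempt and no reset: what is moved stays moved. The work goes in short steps, Python scripts to look and compute and a tool call to move; the robot and the scene stay as the last step left them, time stands still between calls to the robot, and variables do not carry over. Pictures are saved under pics/ and viewed, and the job is handed in when it is done.

Besides the shell and the picture viewer there is one more tool, called after "Request:" as a command line: name --argument value ..., lists and objects as JSON in quotes. arm_command: Moves the arm, as the interface text tells. Its arguments: {"type":"object","properties":{"increments":{"type":"array"},"claw":{"type":"number"},"force":{"type":"number"}},"required":["increments"]}

```bash
ls; mkdir -p pics
cat > h.py <<'E'
import numpy as np, cv2
from workcell import get_obs, camera, job_done
from scipy.spatial.transform import Rotation as Ro
def snap(n,f):
    o=get_obs(); c=camera(n); cv2.imwrite(f'pics/{f}.png',c['frame'][:,:,::-1]); np.savez(f'pics/{f}.npz',pos=o['ee_pos'],rot=o['tcp_rot'],**c); return o,c
E
python3 - <<'E'
from h import *
o,c=snap('scene','s0'); snap('side','d0'); snap('wrist','w0')
print(o); print(c['K'],c['R'],c['t'])
E
```

```text
pics
{'time': 0.0, 'q': array([-6.79525151e+01,  5.01126386e+00,  1.00361166e+01,  9.50992361e+01,
       -1.21622440e-03,  9.00028810e+01]), 'qd': array([ 0.00883303, -0.09095128, -0.02017554,  0.0177407 ,  0.08550923,
       -0.12193973]), 'joint_efforts': array([-5.63962549e-04, -5.20389032e+01,  4.64800966e+01,  1.61484873e-02,
       -6.43950693e-05, -1.05104218e-05]), 'ee_pos': array([ 0.20637481, -0.50959475,  0.24159637]), 'tcp_rot': array([ 1.79998780e+02,  7.43832674e-02, -6.79553961e+01]), 'wrist_force': array([-0.29295183, -1.22518431,  0.62121726]), 'torque': array([ 0.05444157, -0.0425394 , -0.03067515]), 'opening': 0.0853996240961498}
[[443.6876285    0.         280.93114811]
 [  0.         443.6876285  204.01373133]
 [  0.           0.           1.        ]] [[-0.37369326  0.92751357  0.008481  ]
 [ 0.66552915  0.27448669 -0.69406629]
 [-0.64608382 -0.25372354 -0.71986114]] [ 0.13699328 -0.37111828  1.43336041]
```

View pics/s0.png

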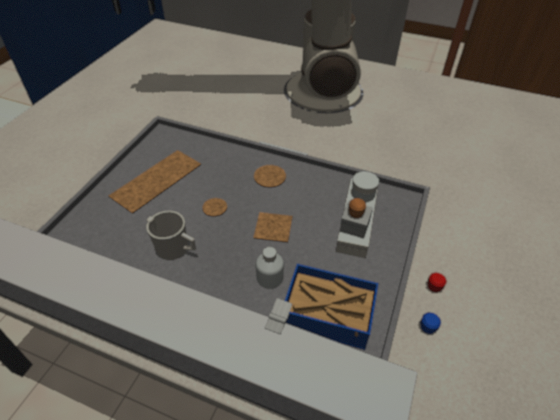

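View pics/d0.png

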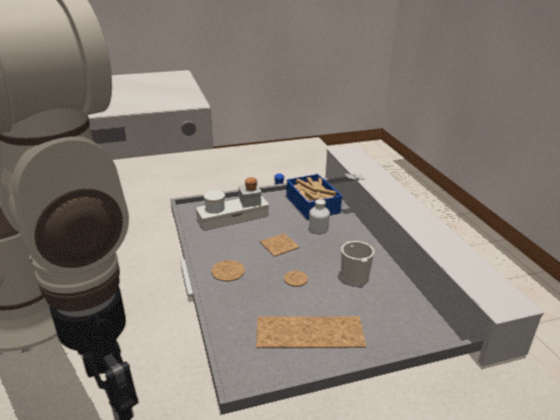

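View pics/w0.png

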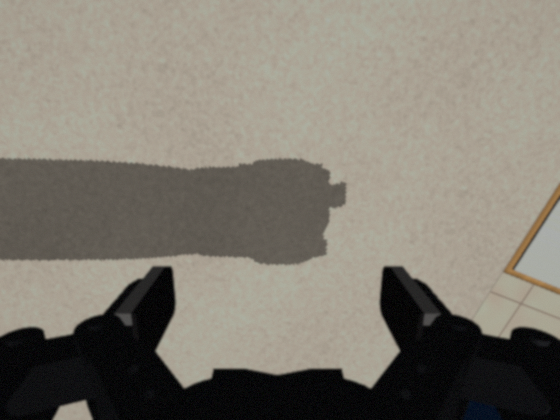

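The knob on the tin at scene (357,207) is wooden. The round things at (437,281) red and (430,322) blue are look-alikes off the tray. Next I enlarge that area and measure everything.

```bash
cat >> h.py <<'E'
def rect(c,z,x0,x1,y0,y1,ppm,out):
    # top view: image col -> y decreasing (left = +y), row -> x decreasing (up = +x)
    K,R,t=c['K'],c['R'],c['t']
    H=K@np.column_stack([R[:,0],R[:,1],R[:,2]*z+t])  # world(x,y,1)->pix
    A=np.array([[0,-1/ppm,x1],[-1/ppm,0,y1],[0,0,1.]])  # (col,row,1)->(x,y,1)
    im=cv2.warpPerspective(c['frame'],np.linalg.inv(H@A),(int((y1-y0)*ppm),int((x1-x0)*ppm)))
    if out: cv2.imwrite(f'pics/{out}.png',im[:,:,::-1])
    return im,A
def cloud(c,pos=None,rot=None):
    z=c['range_z'].astype(float); v,u=np.mgrid[:z.shape[0],:z.shape[1]]
    K=c['K']; P=np.stack([(u-K[0,2])/K[0,0]*z,(v-K[1,2])/K[1,1]*z,z],-1)
    if 'hand_eye' in c:
        E=c['hand_eye']; P=P@E[:3,:3].T+E[:3,3]; T=Ro.from_euler('xyz',rot,degrees=True).as_matrix(); P=P@T.T+pos
    else: P=(P-c['t'])@c['R']
    P[z<=0]=np.nan
    return P
def load(f): return dict(np.load(f'pics/{f}.npz'))
E
python3 - <<'E'
from h import *
c=load('s0'); P=cloud(c)
for n,p in dict(knob=(357,207),jar=(365,180),boxend=(353,235),table=(450,180),tray=(240,150),red=(437,279),matj=(269,176),matk=(215,207),matt=(273,227),matb=(155,180),jug=(150,218),bottle=(270,253),shelf=(150,290),bask=(330,300)).items():
    print(n,P[p[1],p[0]].round(4))
for n in('s0','d0'):
    c=load(n); im,A=rect(c,0.016,0.2,0.8,-0.4,0.35,1000,'r_'+n)
    hsv=cv2.cvtColor(im,cv2.COLOR_RGB2HSV); m=cv2.inRange(hsv,(5,110,60),(22,255,255)); m=cv2.morphologyEx(m,cv2.MORPH_OPEN,np.ones((5,5)));m=cv2.morphologyEx(m,cv2.MORPH_CLOSE,np.ones((9,9)))
    for k in cv2.findContours(m,cv2.RETR_EXTERNAL,cv2.CHAIN_APPROX_NONE)[0]:
        if cv2.contourArea(k)<900: continue
        (cx,cy),wh,a=cv2.minAreaRect(k); M=cv2.moments(k)
        print(n,(A@[cx,cy,1])[:2].round(4),(A@[M['m10']/M['m00'],M['m01']/M['m00'],1])[:2].round(4),wh,a, M['m00'])
s=cv2.imread('pics/s0.png')[150:350,300:460]; cv2.imwrite('pics/s0c.png',cv2.resize(s,None,fx=3,fy=3,interpolation=cv2.INTER_CUBIC)[:600])
E
```

```text
knob [0.5956 0.2558 0.1289]
jar [0.4744 0.246  0.0951]
boxend [0.6058 0.2599 0.0547]
table [ 0.281   0.4356 -0.0038]
tray [ 0.3921 -0.1093  0.0088]
red [0.6296 0.4448 0.0272]
matj [0.4637 0.0065 0.0145]
matk [ 0.6095 -0.0703  0.0118]
matt [0.6148 0.0805 0.0115]
matb [ 0.5857 -0.2511  0.014 ]
jug [ 0.7504 -0.139   0.088 ]
bottle [0.7464 0.1296 0.0974]
shelf [ 0.9113 -0.0263  0.114 ]
bask [0.7802 0.2635 0.063 ]
s0 [0.477 0.24 ] [0.4775 0.2397] (44.0, 36.0) 90.0 1300.5
s0 [0.463 0.007] [0.4629 0.0073] (78.0, 78.0) 90.0 4786.5
s0 [ 0.6125 -0.07  ] [ 0.6124 -0.07  ] (55.0, 54.0) 90.0 2349.5
s0 [0.6171 0.0811] [0.617 0.081] (76.66690826416016, 75.50480651855469) 76.18497467041016 5561.5
s0 [ 0.5834 -0.249 ] [ 0.5834 -0.2488] (88.79340362548828, 221.36245727539062) 16.434162139892578 19092.0
s0 [0.7482 0.259 ] [0.7498 0.26  ] (100.52534484863281, 155.8505859375) 83.41805267333984 13433.0
d0 [0.454  0.0025] [0.4547 0.0021] (74.0, 75.0) 90.0 4436.0
d0 [ 0.605  -0.0755] [ 0.6053 -0.0751] (50.0, 53.0) 90.0 2083.5
d0 [0.6092 0.0766] [0.6088 0.0763] (73.48829650878906, 73.24575805664062) 75.96376037597656 5046.0
d0 [ 0.5763 -0.2542] [ 0.5766 -0.2546] (87.28497314453125, 218.32615661621094) 16.144336700439453 18212.0
```

View pics/s0c.png

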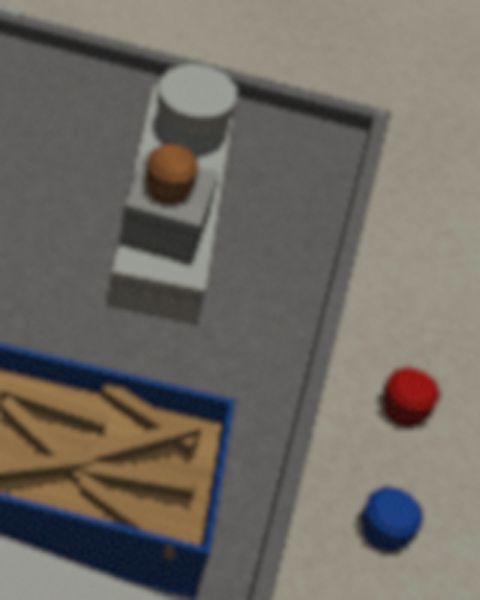

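View pics/r_s0.png

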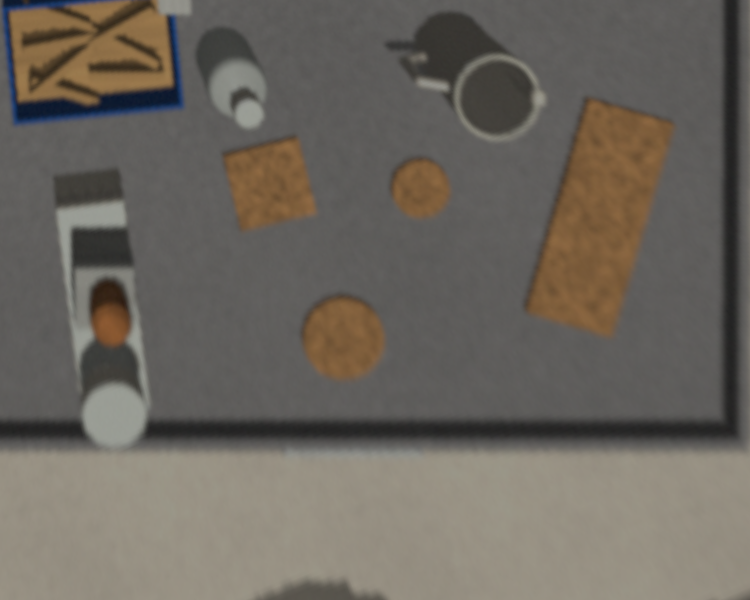

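The crop shows the terracotta-wood knob on the square tin at scene (357,205). The red one (437,281) and blue one (430,322) lie on the table outside the tray, so the wooden one is the one meant.

```bash
python3 - <<'E'
from h import *
c=load('w0'); print(c['hand_eye'].round(4), c['K'])
def rel(target,pos,yaw):
    d=np.array(target)-pos; y=np.radians(yaw); return np.array([d[0]*np.cos(y)+d[1]*np.sin(y), d[0]*np.sin(y)-d[1]*np.cos(y), -d[2]])/.025
print(rel([0.5,0.2,0.3],c['pos'],-67.96))
E
cat >> h.py <<'E'
def rel(target,yaw=None):
    o=get_obs(); d=np.array(target)-o['ee_pos']; T=Ro.from_euler('xyz',o['tcp_rot'],degrees=True).as_matrix()
    r=T.T@d/.025; roll=None if yaw is None else -((yaw-o['tcp_rot'][2]+180)%360-180)/6
    print('t',o['time'],'pos',o['ee_pos'].round(4),'rot',o['tcp_rot'].round(2),'q',o['q'].round(0),'F',o['wrist_force'].round(1),'op',round(o['opening'],4)); print('rel',r.round(2),'roll',None if roll is None else round(roll,2))
E
```

```text
[[ 1.000e+00  2.000e-04 -0.000e+00  1.000e-03]
 [-2.000e-04  9.614e-01  2.753e-01 -6.910e-02]
 [ 1.000e-04 -2.753e-01  9.614e-01 -1.311e-01]
 [ 0.000e+00  0.000e+00  0.000e+00  1.000e+00]] [[346.64653415   0.         277.15921646]
 [  0.         346.64653415 209.80178087]
 [  0.           0.           1.        ]]
[-21.9026438  -21.53722346  -2.33448802]
```

Request:
arm_command --increments '[[[-1,-1.5,-0.5],0.5],[[-2,-3,-1],1],[[-3,-4.5,-1.5],1.5]]'

```text
time: 0.45
ee_pos: [0.2828, -0.3966, 0.2793]
tcp_rot: [180.0, 0.1, -77.1]
wrist_force: [0.1, -0.9, 0.4]
opening: 0.0852
```

Run:
```python
from h import *
rel([0.5,0.2,0.32],96)
```

```text
t 0.45 pos [ 0.2828 -0.3966  0.2793] rot [ 1.7998e+02  1.0000e-01 -7.7140e+01] q [-55.  -3.   7.  99.   0. 113.] F [ 0.1 -0.9  0.4] op 0.0852
rel [-21.34 -13.78  -1.59] roll -28.86
```

Request:
arm_command --increments '[[[-1.6,-1,-0.3],-1.4],[[-3.2,-2,-0.6],-2.8],[[-4.8,-3,-0.9],-4.2],[[-6.4,-4,-1.2],-5.6],[[-8,-5,-1.6],-7]]'

```text
time: 0.95
ee_pos: [0.3602, -0.1721, 0.3197]
tcp_rot: [-179.9, 0.1, -34.8]
wrist_force: [1.8, -0.5, 0.8]
opening: 0.0856
```

Run:
```python
from h import *
rel([0.5,0.2,0.32],96)
```

```text
t 0.95 pos [ 0.3602 -0.1721  0.3197] rot [-1.7994e+02  1.0000e-01 -3.4820e+01] q [-26. -13.   2. 105.   0.  99.] F [ 1.8 -0.5  0.8] op 0.0856
rel [-3.910e+00 -1.541e+01  1.000e-02] roll -21.8
```

Request:
arm_command --increments '[[[-0.4,-1.6,0],-1.4],[[-0.8,-3.2,0],-2.8],[[-1.2,-4.8,0],-4.2],[[-1.6,-6.4,0],-5.6],[[-2,-8,0],-7]]'

```text
time: 1.45
ee_pos: [0.4336, 0.0225, 0.3199]
tcp_rot: [-179.9, 0.0, 7.5]
wrist_force: [1.0, -1.6, -0.6]
opening: 0.0855
```

Run:
```python
from h import *
rel([0.5,0.2,0.32],96)
```

```text
t 1.45 pos [0.4336 0.0225 0.3199] rot [-1.799e+02  3.000e-02  7.540e+00] q [  3.  -8.   6. 104.   0.  85.] F [ 1.  -1.6 -0.6] op 0.0855
rel [ 3.57 -6.69  0.01] roll -14.74
```

Request:
arm_command --increments '[[[0.7,-1.3,0],-1.4],[[1.4,-2.6,0],-2.8],[[2.1,-4,0],-4.2],[[2.8,-5.3,0],-5.6],[[3.57,-6.7,0],-7]]'

```text
time: 1.95
ee_pos: [0.5002, 0.2017, 0.3201]
tcp_rot: [-179.9, -0.0, 49.9]
wrist_force: [-0.1, -0.3, 0.1]
opening: 0.0854
```

Request:
arm_command --increments '[[[0,0,0],-1.4],[[0,0,0],-2.8],[[0,0,0],-4.2],[[0,0,0],-5.6],[[0,0,0],-7]]'

```text
time: 2.45
ee_pos: [0.5002, 0.2018, 0.3198]
tcp_rot: [-179.9, -0.1, 92.2]
wrist_force: [0.9, -0.4, 0.3]
opening: 0.0854
```

Request:
arm_command --increments '[[[0,0,0],-0.75],[[0,0,0],-0.75]]'

```text
time: 2.65
ee_pos: [0.5002, 0.2018, 0.3195]
tcp_rot: [-179.9, -0.1, 96.8]
wrist_force: [-0.5, -0.2, 0.8]
opening: 0.0854
```

Run:
```python
from h import *
rel([0.5,0.2,0.32],96)
snap('wrist','w1')
```

```text
t 2.65 pos [0.5002 0.2018 0.3195] rot [-1.799e+02 -7.000e-02  9.681e+01] q [ 22.   6.  20. 104.   0.  15.] F [-0.5 -0.2  0.8] op 0.0854
rel [-0.07 -0.02 -0.02] roll 0.14
```

View pics/w1.png

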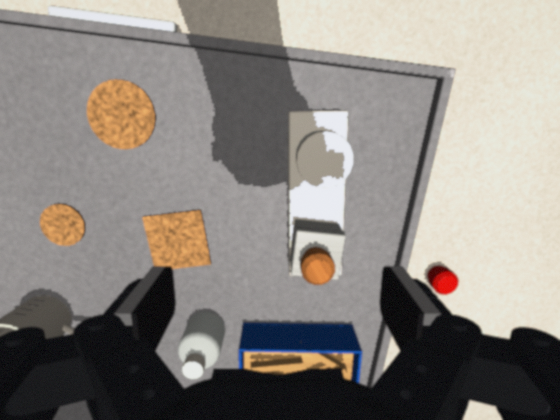

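The wrist view shows the whole stack: jar at (325,157), tin at about (318,248), knob at (318,267). Three of the mats are also in view: round (120,114), small round (62,225) and square (177,240).

```bash
cat >> h.py <<'E'
def wc(f):
    c=load(f)
    if 'hand_eye' in c:
        T=np.eye(4); T[:3,:3]=Ro.from_euler('xyz',c['rot'],degrees=True).as_matrix(); T[:3,3]=c['pos']
        W=np.linalg.inv(T@c['hand_eye']); c['R']=W[:3,:3]; c['t']=W[:3,3]
    return c
def cork(f,z=.016,box=(0.3,0.8,-0.4,0.35)):
    c=wc(f); im,A=rect(c,z,*box,2000,None)
    hsv=cv2.cvtColor(im,cv2.COLOR_RGB2HSV); m=cv2.inRange(hsv,(5,90,60),(24,255,255)); m=cv2.morphologyEx(m,cv2.MORPH_OPEN,np.ones((9,9)));m=cv2.morphologyEx(m,cv2.MORPH_CLOSE,np.ones((15,15)))
    for k in cv2.findContours(m,cv2.RETR_EXTERNAL,cv2.CHAIN_APPROX_NONE)[0]:
        if cv2.contourArea(k)<3600: continue
        (cx,cy),wh,a=cv2.minAreaRect(k); M=cv2.moments(k)
        print(f,(A@[cx,cy,1])[:2].round(4),(A@[M['m10']/M['m00'],M['m01']/M['m00'],1])[:2].round(4),np.array(wh)/2,'yaw mod90',round(-a%90,2))
E
python3 - <<'E'
from h import *
cork('w1')
c=wc('w1'); c['R'],c['t']
K=c['K']; P=(np.stack([(np.mgrid[:420,:560][1]-K[0,2])/K[0,0]*c['range_z'],(np.mgrid[:420,:560][0]-K[1,2])/K[1,1]*c['range_z'],c['range_z']],-1)-c['t'])@c['R']
for n,p in dict(knob=(318,265),jar=(325,157),tintop=(305,230),boxtop=(318,205),tray=(220,200),table=(500,200),matj=(120,114),matt=(177,240)).items(): print(n,P[p[1],p[0]].round(4))
for z in (.054,.099,.127): rect(c,z,.4,.65,.15,.35,2000,f'w1r_{int(z*1000)}')
E
```

```text
w1 [0.4572 0.0052] [0.4571 0.0053] [80.5 81.5] yaw mod90 0.0
w1 [ 0.6073 -0.072 ] [ 0.6072 -0.0718] [57.5 58. ] yaw mod90 0.0
w1 [0.6116 0.0795] [0.6111 0.0797] [78.82407379 78.46027374] yaw mod90 14.04
w1 [0.6265 0.2718] [0.6269 0.2711] [54.  46.5] yaw mod90 0.0
w1 [0.7803 0.2673] [0.7827 0.2701] [165.49996948  39.49999237] yaw mod90 0.0
knob [0.5741 0.2513 0.1292]
jar [0.4694 0.2463 0.0964]
tintop [0.5496 0.2371 0.0965]
boxtop [0.5316 0.2538 0.0516]
tray [0.5502 0.1318 0.0115]
table [5.088e-01 5.030e-01 3.000e-04]
matj [0.4564 0.0044 0.0156]
matt [0.6106 0.0796 0.0165]
```

View pics/w1r_54.png

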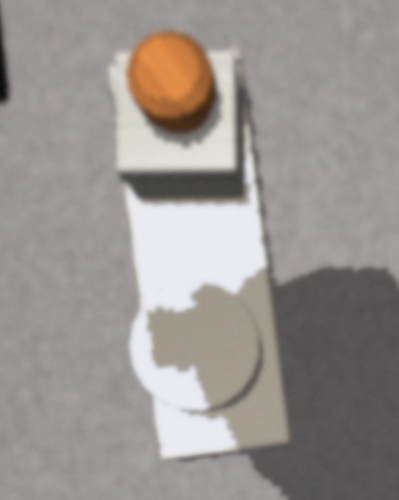

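View pics/w1r_99.png

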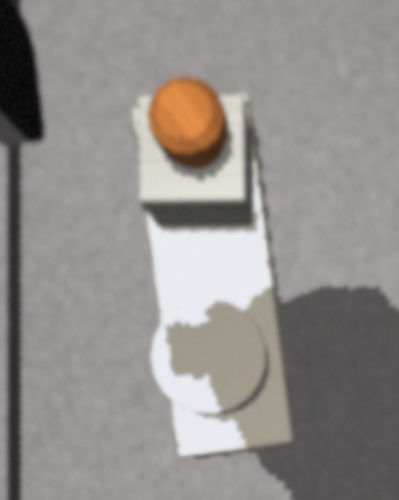

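View pics/w1r_127.png

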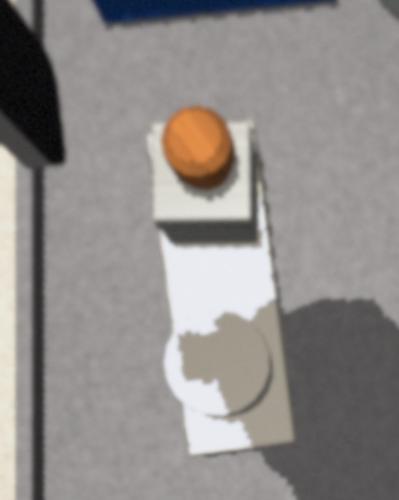

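Sizes measured from the wrist camera match the given ones (82, 58 and 78 mm mats, 58 mm jar, 54 mm tin), so I trust it. The knob is at about (0.578, 0.251).

Run:
```python
from h import *
rel([0.578,0.251,0.16])
```

```text
t 2.7 pos [0.5002 0.2018 0.3195] rot [-1.7991e+02 -8.0000e-02  9.6630e+01] q [ 22.   6.  20. 104.   0.  15.] F [-0.1  0.3  0.1] op 0.0857
rel [1.59 3.33 6.38] roll None
```

Request:
arm_command --increments '[[[0.4,0.9,1.5],0],[[0.8,1.8,3],0],[[1.2,2.6,4.4],0],[[1.59,3.33,5.8],0],[[1.59,3.33,6.38],0]]'

```text
time: 3.2
ee_pos: [0.578, 0.2515, 0.1549]
tcp_rot: [-179.6, 0.0, 96.5]
wrist_force: [-1.1, -1.1, -0.5]
opening: 0.0852
```

Run:
```python
from h import *
rel([0.578,0.251,0.114])
snap('wrist','w2')
```

```text
t 3.2 pos [0.578  0.2515 0.1549] rot [-1.7962e+02  1.0000e-02  9.6500e+01] q [23. 16. 13. 87.  0. 17.] F [-1.1 -1.1 -0.5] op 0.0852
rel [-0.02  0.01  1.64] roll None
```

View pics/w2.png

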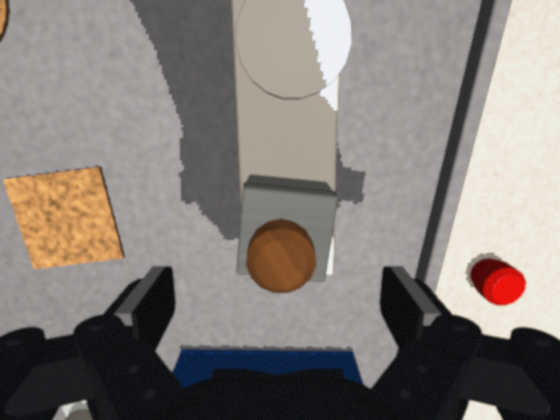

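The knob sits at wrist (281,256), midway between the fingers. Checking its x before descending.

Run:
```python
from h import *
c=wc('w2'); 
hsv=cv2.cvtColor(c['frame'],cv2.COLOR_RGB2HSV); m=cv2.inRange(hsv,(5,120,40),(20,255,255)); n,l,s,ce=cv2.connectedComponentsWithStats(m); 
i=l[256,281]; print(s[i]); k=cv2.findContours((l==i).astype('u1')*1,0,1)[0][0][:,0,:].astype(float)
K=c['K'];r=np.c_[(k-[K[0,2],K[1,2]])/K[0,0],np.ones(len(k))]@c['R']; o=-c['R'].T@c['t']
for z in(.110,.118,.126):
    X=o+r*((z-o[2])/r[:,2])[:,None]; print(z,X.min(0).round(4),X.max(0).round(4))
```

```text
[ 247  220   68   72 3843]
0.11 [0.5635 0.2348 0.11  ] [0.6058 0.2721 0.11  ]
0.118 [0.561  0.2352 0.118 ] [0.6014 0.2707 0.118 ]
0.126 [0.5586 0.2355 0.126 ] [0.597  0.2694 0.126 ]
```

Request:
arm_command --increments '[[[0.04,0.03,0.6],0],[[0.04,0.03,1.2],0],[[0.04,0.03,1.62],0],[[0.04,0.03,1.62],0]]'

```text
time: 3.65
ee_pos: [0.5765, 0.2514, 0.1129]
tcp_rot: [-179.4, 0.1, 96.5]
wrist_force: [-1.0, 0.5, -0.5]
opening: 0.0854
```

Request:
arm_command --increments '[[[0,0,0],0],[[0,0,0],0],[[0,0,0],0],[[0,0,0],0],[[0,0,0],0]]' --claw 1 --force 20

```text
time: 4.15
ee_pos: [0.5768, 0.2515, 0.1138]
tcp_rot: [-179.5, 0.0, 96.5]
wrist_force: [-1.1, -0.9, 5.0]
opening: 0.0347
```

Run:
```python
from h import *
rel([0.578,0.251,0.114])
```

```text
t 4.15 pos [0.5768 0.2515 0.1138] rot [-1.7952e+02  5.0000e-02  9.6480e+01] q [24. 16.  8. 83.  0. 17.] F [-1.1 -0.9  5. ] op 0.0347
rel [-0.03  0.04 -0.01] roll None
```

Gripped (opening 34.7 mm). Lifting.

Request:
arm_command --increments '[[[0,0,-0.5],0],[[0,0,-1.2],0],[[0,0,-2],0],[[0,0,-2.5],0]]'

```text
time: 4.55
ee_pos: [0.5776, 0.2517, 0.1785]
tcp_rot: [-179.6, 0.0, 96.5]
wrist_force: [0.7, 0.6, -0.4]
opening: 0.035
```

Run:
```python
from h import *
rel([0.6073,-0.072,0.15],97)
snap('wrist','w3')
```

```text
t 4.55 pos [0.5776 0.2517 0.1785] rot [-1.7961e+02  2.0000e-02  9.6480e+01] q [24. 16. 15. 90.  0. 17.] F [ 0.7  0.6 -0.4] op 0.035
rel [-13.    -0.28   1.15] roll -0.09
```

View pics/w3.png

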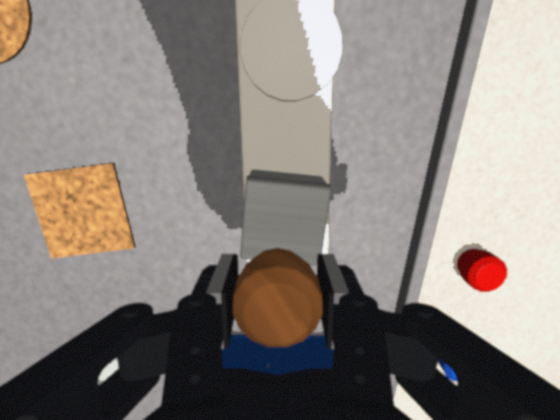

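Request:
arm_command --increments '[[[-1.5,0,0],0],[[-3.2,-0.05,0],0],[[-5,-0.1,0],0],[[-6.8,-0.15,0],0],[[-8.6,-0.2,0],0]]'

```text
time: 5.1
ee_pos: [0.5972, 0.0361, 0.1799]
tcp_rot: [-179.7, -0.0, 96.5]
wrist_force: [0.7, 0.7, -2.1]
opening: 0.0348
```

Request:
arm_command --increments '[[[-1.7,-0.1,0.3],0],[[-3.2,-0.15,0.6],0],[[-4.2,-0.15,1],0],[[-4.42,-0.15,1.2],0],[[-4.42,-0.15,1.2],0]]'

```text
time: 5.6
ee_pos: [0.6053, -0.0747, 0.1487]
tcp_rot: [-179.6, -0.1, 96.4]
wrist_force: [-0.0, -0.0, -1.1]
opening: 0.0348
```

Run:
```python
from h import *
snap('wrist','w4')
rel([0.6053,-0.072,0.032],97)
cork('w4')
c=wc('w4'); print(c['pos'])
```

```text
t 5.65 pos [ 0.6056 -0.0738  0.1495] rot [-1.7966e+02 -5.0000e-02  9.6480e+01] q [ -7.  13.   9.  86.  -0. -13.] F [ 0.3 -0.4  0.2] op 0.0349
rel [0.07 0.03 4.7 ] roll -0.09
w4 [0.475  0.0063] [0.4719 0.0059] [46.45484543 81.8348999 ] yaw mod90 6.44
w4 [0.6118 0.0781] [0.6119 0.0781] [78.50019836 78.77280426] yaw mod90 13.8
w4 [ 0.5786 -0.2521] [ 0.5769 -0.2452] [ 91.20449829 223.30763245] yaw mod90 73.7
w4 [ 0.657  -0.0653] [ 0.6639 -0.0683] [156.   77.5] yaw mod90 0.0
[ 0.60533884 -0.07468275  0.14873005]
```

View pics/w4.png

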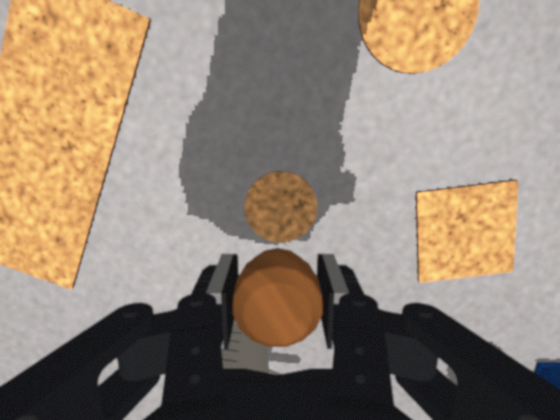

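Run:
```python
from h import *
c=wc('w4');K=c['K'];o=-c['R'].T@c['t']
for p,z in (((282,207),.016),((245,207),.016),((319,207),.016),((282,171),.016)):
    r=np.array([(p[0]-K[0,2])/K[0,0],(p[1]-K[1,2])/K[1,1],1])@c['R']; print((o+r*(z-o[2])/r[2]).round(4))
```

```text
[ 0.6071 -0.0717  0.016 ]
[ 0.6103 -0.1007  0.016 ]
[ 0.6038 -0.0426  0.016 ]
[ 0.5786 -0.075   0.016 ]
```

Request:
arm_command --increments '[[[0.07,0.03,1.2],0],[[0.07,0.03,2.5],0],[[0.07,0.03,3.6],0],[[0.07,0.03,4.3],0],[[0.07,0.03,4.5],0]]'

```text
time: 6.15
ee_pos: [0.6045, -0.0702, 0.0353]
tcp_rot: [-179.5, -0.1, 96.6]
wrist_force: [0.2, 0.8, -0.4]
opening: 0.0347
```

Run:
```python
from h import *
rel([0.6053,-0.072,0.031],97)
```

```text
t 6.15 pos [ 0.6045 -0.0702  0.0353] rot [-1.7951e+02 -1.0000e-01  9.6590e+01] q [ -7.  14.  -2.  74.  -0. -13.] F [ 0.2  0.8 -0.4] op 0.0347
rel [-0.07  0.03  0.17] roll -0.07
```

Request:
arm_command --increments '[[[-0.07,0.03,0.08],0],[[-0.07,0.03,0.14],0],[[-0.07,0.03,0.14],0]]'

```text
time: 6.45
ee_pos: [0.606, -0.0717, 0.0328]
tcp_rot: [-179.6, -0.1, 96.6]
wrist_force: [-0.7, -0.3, -0.5]
opening: 0.0348
```

Request:
arm_command --increments '[[[0,0,0.05],0],[[0,0,0.08],0],[[0,0,0.08],0]]'

```text
time: 6.75
ee_pos: [0.6061, -0.0717, 0.031]
tcp_rot: [-179.6, -0.1, 96.6]
wrist_force: [0.4, 0.1, -1.0]
opening: 0.0351
```

Request:
arm_command --increments '[[[0,0,0.04],0],[[0,0,0.06],0],[[0,0,0.06],0]]'

```text
time: 7.05
ee_pos: [0.6062, -0.0717, 0.0308]
tcp_rot: [-179.7, -0.1, 96.6]
wrist_force: [-4.3, -0.2, 8.4]
opening: 0.0347
```

Contact at 8 N. Releasing, then lifting straight up.

Request:
arm_command --increments '[[[0,0,-0.03],0],[[0,0,-0.03],0]]'

```text
time: 7.25
ee_pos: [0.6064, -0.0718, 0.0318]
tcp_rot: [-179.7, -0.1, 96.6]
wrist_force: [0.0, -0.7, -0.1]
opening: 0.0348
```

Request:
arm_command --increments '[[[0,0,0],0],[[0,0,0],0],[[0,0,0],0],[[0,0,0],0],[[0,0,0],0]]' --claw 0.2

```text
time: 7.75
ee_pos: [0.6064, -0.0718, 0.0317]
tcp_rot: [-179.7, -0.1, 96.6]
wrist_force: [-0.5, -0.8, -0.1]
opening: 0.0348
```

Request:
arm_command --increments '[[[0,0,-0.8],0],[[0,0,-2.2],0],[[0,0,-4],0],[[0,0,-6],0]]' --claw -1

```text
time: 8.15
ee_pos: [0.6065, -0.0718, 0.1825]
tcp_rot: [-179.6, -0.1, 96.6]
wrist_force: [1.4, -0.6, 0.1]
opening: 0.0849
```

Run:
```python
from h import *
rel([0.4707,0.2453,0.18],98)
snap('wrist','w5')
```

```text
t 8.15 pos [ 0.6065 -0.0718  0.1825] rot [-1.7959e+02 -9.0000e-02  9.6590e+01] q [ -7.  13.  13.  90.  -0. -13.] F [ 1.4 -0.6  0.1] op 0.0849
rel [13.22 -3.94  0.15] roll -0.23
```

View pics/w5.png

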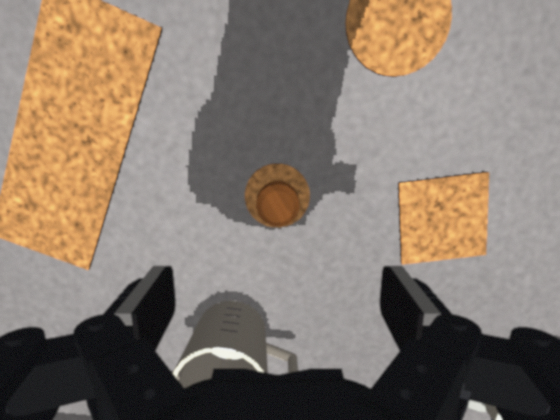

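The knob stands on the small mat (279,203). The 0.2 claw value matched the grip width and so didn't open it; it was released in the lift call. I'll check its centring and measure the box mat.

Run:
```python
from h import *
cork('w5')
c=wc('w5'); K=c['K'];o=-c['R'].T@c['t']
im=cv2.imread('pics/w5.png')[130:270,200:360]; cv2.imwrite('pics/w5c.png',cv2.resize(im,None,fx=4,fy=4,interpolation=cv2.INTER_CUBIC))
rect(c,.046,.56,.66,-.12,-.02,5000,'w5k')
rect(c,.016,.56,.66,-.12,-.02,5000,'w5m')
```

```text
w5 [0.4709 0.006 ] [0.4676 0.0055] [54.87155151 81.90063477] yaw mod90 6.61
w5 [ 0.6075 -0.0728] [ 0.6075 -0.0729] [57.  56.5] yaw mod90 0.0
w5 [0.612  0.0783] [0.612  0.0782] [78.52523041 78.70449066] yaw mod90 13.83
w5 [ 0.5786 -0.2521] [ 0.58   -0.2515] [ 91.1679306  223.64501953] yaw mod90 73.61
```

View pics/w5k.png

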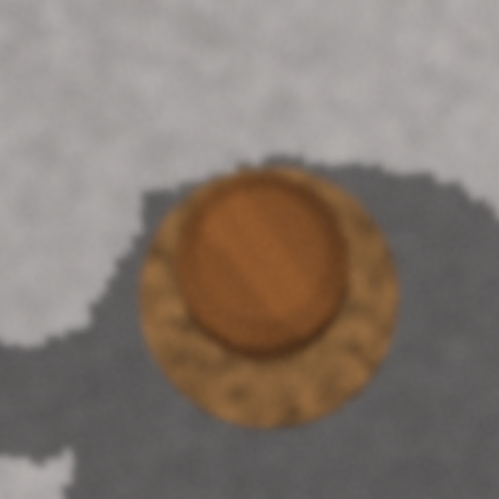

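View pics/w5m.png

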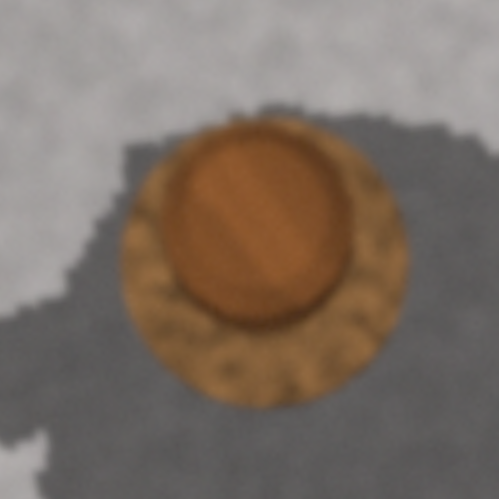

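Knob is within about 1 mm of the mat centre. Now the jar.

Request:
arm_command --increments '[[[1.7,-0.5,0],0],[[3.5,-1,0],0],[[5.3,-1.6,0],-0.1],[[7.1,-2.1,0],-0.15],[[8.9,-2.7,0],-0.15]]'

```text
time: 8.7
ee_pos: [0.5153, 0.1427, 0.1921]
tcp_rot: [179.7, 0.1, 97.5]
wrist_force: [0.6, 0.3, 0.2]
opening: 0.0856
```

Request:
arm_command --increments '[[[1.7,-0.5,0],0],[[3.3,-1,0.3],0],[[4.2,-1.2,0.6],0],[[4.32,-1.24,1],0],[[4.32,-1.24,1],0]]'

```text
time: 9.2
ee_pos: [0.47, 0.2458, 0.1654]
tcp_rot: [179.8, 0.1, 97.6]
wrist_force: [0.1, -0.4, 0.1]
opening: 0.0852
```

Run:
```python
from h import *
snap('wrist','w6')
rel([0.4707,0.2453,0.074],97.4)
c=wc('w6'); rect(c,.099,.4,.65,.15,.35,2000,'w6r')
```

```text
t 9.25 pos [0.4705 0.2452 0.1662] rot [1.7978e+02 1.0000e-01 9.7500e+01] q [28.  1. -2. 86. -0. 20.] F [0.4 0.9 0.3] op 0.0851
rel [ 0.01 -0.01  3.69] roll 0.02
```

View pics/w6.png

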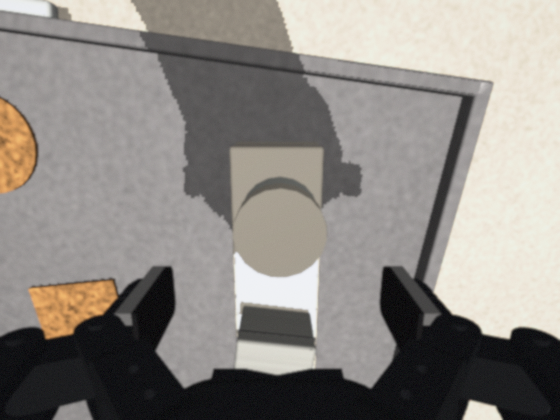

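View pics/w6r.png

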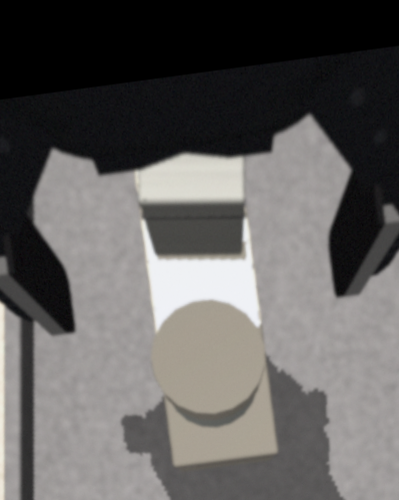

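Jar top centre is at rectified (209,356), i.e. (0.4717, 0.2455). Descending.

Request:
arm_command --increments '[[[0,0.03,1.2],0],[[0,0.03,2.4],0],[[0,0.03,3.3],0],[[0,0.03,3.66],0],[[0,0.03,3.66],0]]'

```text
time: 9.75
ee_pos: [0.4716, 0.244, 0.0741]
tcp_rot: [179.9, 0.1, 97.4]
wrist_force: [0.7, 0.1, 0.1]
opening: 0.085
```

Request:
arm_command --increments '[[[0,0,0],0],[[0,0,0],0],[[0,0,0],0],[[0,0,0],0]]' --claw 1 --force 25

```text
time: 10.15
ee_pos: [0.4726, 0.2443, 0.0759]
tcp_rot: [179.7, 0.1, 97.4]
wrist_force: [0.4, -1.4, 5.6]
opening: 0.0575
```

Request:
arm_command --increments '[[[0,0,-0.5],0],[[0,0,-1.3],0],[[0,0,-2.3],0],[[0,0,-3],0],[[0,0,-3],0]]'

```text
time: 10.65
ee_pos: [0.4732, 0.245, 0.1544]
tcp_rot: [179.4, 0.0, 97.4]
wrist_force: [0.5, 0.3, -1.6]
opening: 0.0574
```

Run:
```python
from h import *
snap('wrist','w7')
rel([0.4567,0.0055,0.12],97.4)
```

```text
t 10.7 pos [0.4727 0.2447 0.1524] rot [1.7956e+02 6.0000e-02 9.7410e+01] q [27.  1. -4. 85. -0. 20.] F [ 0.3 -0.1 -2. ] op 0.0572
rel [-9.41 -1.88  1.29] roll 0.0
```

View pics/w7.png

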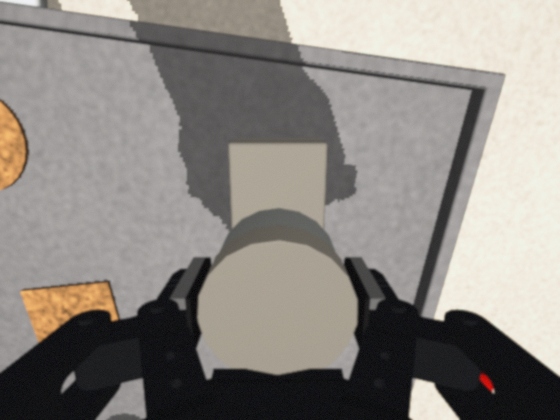

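Request:
arm_command --increments '[[[-1.6,-0.3,0],0],[[-3.3,-0.6,0],0],[[-5.1,-1,0],0],[[-6.9,-1.4,0],0],[[-8.4,-1.7,0],0]]'

```text
time: 11.2
ee_pos: [0.4566, 0.0291, 0.1512]
tcp_rot: [179.6, 0.1, 97.4]
wrist_force: [1.4, 0.4, -1.5]
opening: 0.0573
```

Request:
arm_command --increments '[[[-0.8,-0.1,0.3],0],[[-1.0,-0.12,0.6],0],[[-1.0,-0.12,0.6],0]]'

```text
time: 11.5
ee_pos: [0.4561, 0.0036, 0.1344]
tcp_rot: [179.8, 0.0, 97.3]
wrist_force: [0.1, 0.6, -1.1]
opening: 0.0576
```

Run:
```python
from h import *
snap('wrist','w8')
rel([0.458,0.0053,0.042],97.4)
cork('w8')
```

```text
t 11.55 pos [0.4564 0.0042 0.1351] rot [1.7976e+02 4.0000e-02 9.7380e+01] q [  1.  -9. -15.  83.  -0.  -7.] F [ 0.4  0.5 -0.9] op 0.0572
rel [0.04 0.05 3.73] roll -0.0
w8 [0.4439 0.0036] [0.4428 0.0036] [55.14478302 80.91480255] yaw mod90 4.4
w8 [ 0.5374 -0.1952] [ 0.5234 -0.1979] [ 26.93684006 121.05043793] yaw mod90 84.77
```

View pics/w8.png

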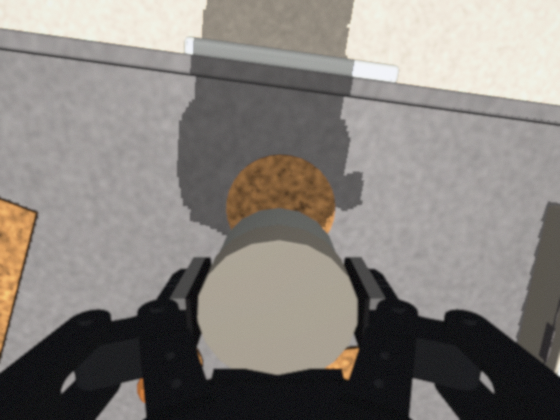

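Request:
arm_command --increments '[[[0.04,0.05,1.1],0],[[0.04,0.05,2.2],0],[[0.04,0.05,3.1],0],[[0.04,0.05,3.6],0],[[0.04,0.05,3.6],0]]'

```text
time: 12.05
ee_pos: [0.457, 0.0063, 0.0437]
tcp_rot: [179.9, 0.0, 97.5]
wrist_force: [0.2, -0.0, -1.4]
opening: 0.0573
```

Run:
```python
from h import *
rel([0.458,0.0051,0.039],97.4)
```

```text
t 12.05 pos [0.457  0.0063 0.0437] rot [1.7991e+02 1.0000e-02 9.7460e+01] q [  1.  -7. -24.  73.   0.  -7.] F [ 0.2 -0.  -1.4] op 0.0573
rel [-0.05  0.03  0.19] roll 0.01
```

Request:
arm_command --increments '[[[-0.04,0.03,0.08],0],[[-0.04,0.03,0.15],0],[[-0.04,0.03,0.17],0]]'

```text
time: 12.35
ee_pos: [0.4584, 0.0055, 0.0402]
tcp_rot: [179.9, 0.0, 97.5]
wrist_force: [-0.5, 0.9, -1.1]
opening: 0.0571
```

Request:
arm_command --increments '[[[0,0,0.04],0],[[0,0,0.06],0],[[0,0,0.06],0]]'

```text
time: 12.65
ee_pos: [0.4585, 0.0054, 0.0388]
tcp_rot: [179.8, 0.0, 97.5]
wrist_force: [-0.3, -1.4, -1.8]
opening: 0.0574
```

Request:
arm_command --increments '[[[0,0,0.04],0],[[0,0,0.05],0],[[0,0,0.05],0]]'

```text
time: 12.95
ee_pos: [0.4586, 0.0054, 0.0379]
tcp_rot: [179.8, 0.0, 97.5]
wrist_force: [-2.4, 0.4, 4.4]
opening: 0.0574
```

Contact. Opening fully before lifting this time.

Request:
arm_command --increments '[[[0,0,0],0],[[0,0,0],0],[[0,0,0],0]]' --claw -1

```text
time: 13.25
ee_pos: [0.4586, 0.0054, 0.0379]
tcp_rot: [179.8, 0.0, 97.5]
wrist_force: [0.1, -0.3, 0.1]
opening: 0.0854
```

Request:
arm_command --increments '[[[0,0,-0.6],0],[[0,0,-2],0],[[0,0,-4],0],[[0,0,-5.8],0],[[0,0,-5.8],0]]'

```text
time: 13.75
ee_pos: [0.4603, 0.0054, 0.189]
tcp_rot: [179.3, 0.1, 97.5]
wrist_force: [-1.1, 0.3, -1.1]
opening: 0.0854
```

Run:
```python
from h import *
snap('wrist','w9')
rel([0.5755,0.2535,0.18],93)
c=wc('w9'); rect(c,.059,.4,.52,-.06,.06,4000,'w9j'); rect(c,.016,.4,.52,-.06,.06,4000,'w9m'); cork('w9')
```

```text
t 13.8 pos [0.4596 0.0054 0.186 ] rot [1.795e+02 6.000e-02 9.745e+01] q [ 1. -9. -9. 89.  0. -7.] F [-0.7 -0.6 -1.2] op 0.0852
rel [9.24 5.88 0.28] roll 0.74
w9 [0.4438 0.0039] [0.4376 0.0036] [54.66570282 80.73661804] yaw mod90 3.18
w9 [ 0.5601 -0.2173] [ 0.5485 -0.2232] [ 65.16099548 184.76319885] yaw mod90 84.51
w9 [ 0.6148 -0.068 ] [ 0.6133 -0.0695] [45.15439224 73.02480316] yaw mod90 76.46
w9 [0.611  0.0786] [0.6097 0.0789] [79.37987518 77.80381775] yaw mod90 13.84
```

View pics/w9j.png

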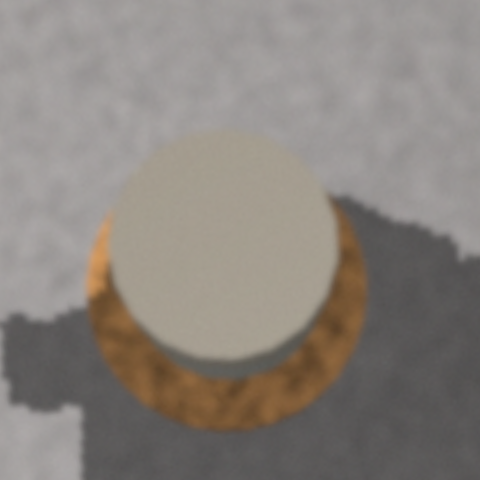

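View pics/w9m.png

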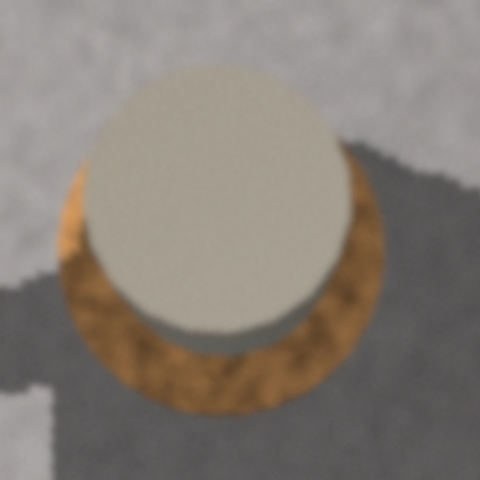

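Jar is about 1 mm off the mat centre. Now the tin.

Request:
arm_command --increments '[[[1.6,1,0],0.2],[[3.2,2,0],0.4],[[4.8,3,0],0.6],[[6.4,4,0],0.7],[[8,5.1,0],0.74]]'

```text
time: 14.3
ee_pos: [0.5601, 0.222, 0.1855]
tcp_rot: [179.6, 0.0, 93.0]
wrist_force: [0.2, -0.6, 0.5]
opening: 0.0854
```

Run:
```python
from h import *
rel([0.5755,0.2535,0.19],93)
```

```text
t 14.3 pos [0.5601 0.222  0.1855] rot [1.7958e+02 5.0000e-02 9.3000e+01] q [22. 11. 11. 89. -0. 19.] F [ 0.2 -0.6  0.5] op 0.0854
rel [ 1.22  0.68 -0.18] roll -0.0
```

Request:
arm_command --increments '[[[1,0.6,0],0],[[1.22,0.6,0],0],[[1.22,0.6,0],0]]'

```text
time: 14.6
ee_pos: [0.5728, 0.2538, 0.1837]
tcp_rot: [179.7, 0.1, 93.1]
wrist_force: [-0.5, -0.5, 0.3]
opening: 0.0852
```

Run:
```python
from h import *
snap('wrist','w10')
rel([0.5755,0.2535,0.074],93)
c=wc('w10'); rect(c,.099,.53,.63,.2,.3,6000,'w10t')
rect(c,.054,.40,.65,.15,.35,2400,'w10b')
```

```text
t 14.65 pos [0.5729 0.2529 0.1845] rot [1.7969e+02 1.0000e-01 9.3030e+01] q [24. 15. 15. 90. -0. 21.] F [-1.  -0.1 -0.4] op 0.0854
rel [0.02 0.08 4.42] roll 0.0
```

View pics/w10t.png

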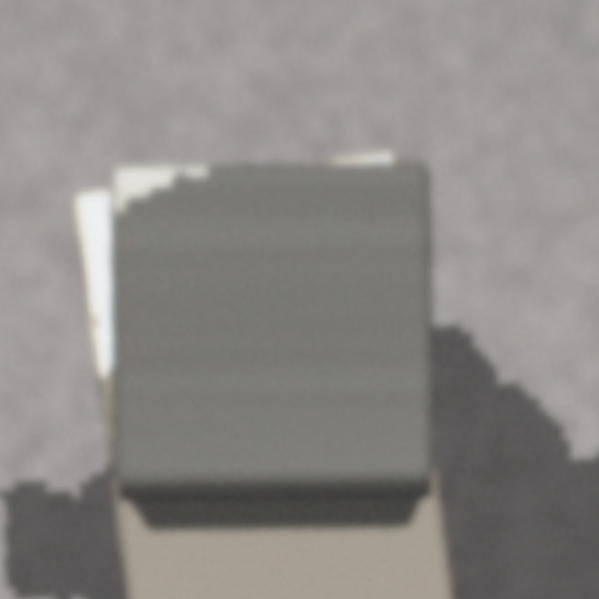

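View pics/w10b.png

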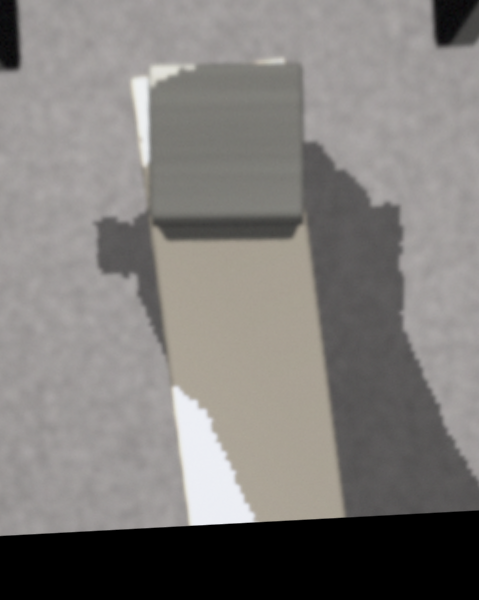

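Tin's lid is centred at rectified (273,326), i.e. (0.5757, 0.2545), yaw about 0.7°.

Run:
```python
from h import *
rel([0.5757,0.2545,0.074],90.8)
```

```text
t 14.65 pos [0.5729 0.2529 0.1845] rot [1.7969e+02 1.0000e-01 9.3030e+01] q [24. 15. 15. 90. -0. 21.] F [-1.  -0.1 -0.4] op 0.0854
rel [0.06 0.09 4.42] roll 0.37
```

Request:
arm_command --increments '[[[0.06,0.12,1.2],0.37],[[0.06,0.13,2.4],0.37],[[0.06,0.13,3.5],0.37],[[0.06,0.13,4.2],0.37],[[0.06,0.13,4.4],0.37]]'

```text
time: 15.15
ee_pos: [0.5753, 0.2524, 0.0725]
tcp_rot: [179.9, 0.2, 90.7]
wrist_force: [-1.0, -0.6, 0.2]
opening: 0.0854
```

Request:
arm_command --increments '[[[0,0,0],0],[[0,0,0],0]]'

```text
time: 15.35
ee_pos: [0.5755, 0.2518, 0.0737]
tcp_rot: [179.8, 0.2, 90.7]
wrist_force: [0.7, -0.0, -0.2]
opening: 0.0851
```

Request:
arm_command --increments '[[[0,0,0],0],[[0,0,0],0],[[0,0,0],0],[[0,0,0],0]]' --claw 1 --force 30

```text
time: 15.75
ee_pos: [0.5761, 0.2521, 0.075]
tcp_rot: [179.7, 0.1, 90.7]
wrist_force: [-0.2, 0.3, 6.2]
opening: 0.0537
```

Request:
arm_command --increments '[[[0,0,-0.5],0],[[0,0,-1.3],0],[[0,0,-2.3],0],[[0,0,-3],0],[[0,0,-3],0]]'

```text
time: 16.25
ee_pos: [0.5767, 0.2528, 0.1535]
tcp_rot: [179.4, 0.0, 90.7]
wrist_force: [0.4, 0.4, -1.6]
opening: 0.0537
```

Run:
```python
from h import *
snap('wrist','w11')
rel([0.6115,0.079,0.12],103.9)
```

```text
t 16.3 pos [0.5763 0.2526 0.1514] rot [1.7955e+02 5.0000e-02 9.0680e+01] q [24. 15. 11. 86. -0. 23.] F [ 0.7 -0.5 -2.1] op 0.0535
rel [-6.96  1.32  1.27] roll -2.2
```

View pics/w11.png

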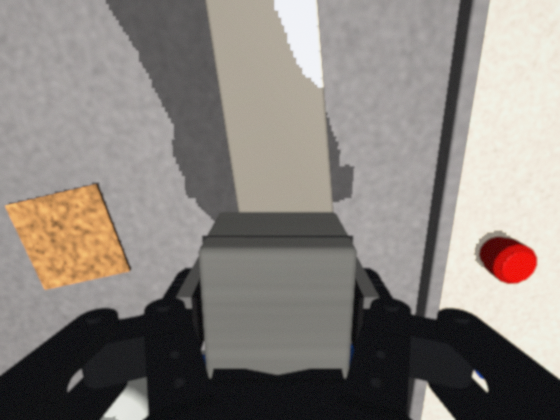

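Request:
arm_command --increments '[[[-1.4,0.3,0],-0.5],[[-2.8,0.6,0],-1],[[-4.2,0.8,0],-1.5],[[-5.6,1,0],-2],[[-6.8,1.3,0],-2.2]]'

```text
time: 16.8
ee_pos: [0.6101, 0.0812, 0.1504]
tcp_rot: [179.7, 0.2, 104.0]
wrist_force: [0.6, -0.4, -1.8]
opening: 0.0536
```

Request:
arm_command --increments '[[[0,0,0.3],0],[[0,0,0.3],0]]'

```text
time: 17.0
ee_pos: [0.6093, 0.0804, 0.1403]
tcp_rot: [179.9, 0.1, 103.9]
wrist_force: [-0.2, -0.9, -1.9]
opening: 0.0537
```

Run:
```python
from h import *
snap('wrist','w12')
rel([0.6115,0.0790,0.041],103.9)
cork('w12')
c=wc('w12'); rect(c,.016,.5,.7,0,.2,2500,'w12m')
```

```text
t 17.05 pos [0.6094 0.0813 0.1411] rot [1.7987e+02 1.2000e-01 1.0394e+02] q [ 8. 13.  8. 85. -0. -6.] F [-0.4  0.1 -1.3] op 0.0537
rel [-0.1   0.05  4.  ] roll 0.01
w12 [0.594  0.0746] [0.5942 0.0745] [41.35232544 77.73266602] yaw mod90 14.04
w12 [ 0.6075 -0.075 ] [ 0.609  -0.0745] [57. 64.] yaw mod90 0.0
```

View pics/w12m.png

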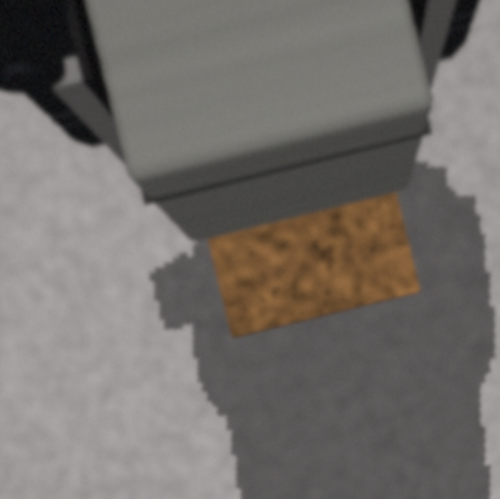

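Request:
arm_command --increments '[[[-0.1,0.05,1.1],0],[[-0.1,0.06,2.2],0],[[-0.1,0.07,3.2],0],[[-0.1,0.07,3.8],0],[[-0.1,0.07,3.85],0]]'

```text
time: 17.55
ee_pos: [0.6104, 0.0799, 0.0425]
tcp_rot: [-179.9, 0.1, 104.0]
wrist_force: [0.9, -0.6, -1.2]
opening: 0.0531
```

Run:
```python
from h import *
rel([0.6115,0.0790,0.039],104)
```

```text
t 17.55 pos [0.6104 0.0799 0.0425] rot [-1.7991e+02  8.0000e-02  1.0400e+02] q [ 8. 15. -1. 74. -0. -6.] F [ 0.9 -0.6 -1.2] op 0.0531
rel [-0.05  0.03  0.14] roll 0.0
```

Request:
arm_command --increments '[[[-0.05,0.03,0.08],0],[[-0.05,0.03,0.13],0],[[-0.05,0.03,0.13],0]]'

```text
time: 17.85
ee_pos: [0.612, 0.079, 0.0402]
tcp_rot: [-180.0, 0.1, 104.0]
wrist_force: [0.9, -0.1, -0.8]
opening: 0.0537
```

Request:
arm_command --increments '[[[0,0,0.04],0],[[0,0,0.07],0],[[0,0,0.07],0]]'

```text
time: 18.15
ee_pos: [0.6121, 0.079, 0.0387]
tcp_rot: [180.0, 0.1, 104.0]
wrist_force: [-0.1, 0.5, -1.3]
opening: 0.0533
```

Request:
arm_command --increments '[[[0,0,0.04],0],[[0,0,0.06],0],[[0,0,0.06],0]]'

```text
time: 18.45
ee_pos: [0.6121, 0.079, 0.0372]
tcp_rot: [180.0, 0.1, 104.0]
wrist_force: [0.8, -0.3, -1.5]
opening: 0.0537
```

Request:
arm_command --increments '[[[0,0,0.03],0],[[0,0,0.04],0],[[0,0,0.04],0]]'

```text
time: 18.75
ee_pos: [0.6121, 0.079, 0.0371]
tcp_rot: [180.0, 0.1, 104.0]
wrist_force: [-4.2, -0.1, 5.5]
opening: 0.0537
```

Request:
arm_command --increments '[[[0,0,0],0],[[0,0,0],0],[[0,0,0],0]]' --claw -1

```text
time: 19.05
ee_pos: [0.6122, 0.079, 0.0371]
tcp_rot: [179.9, 0.1, 104.0]
wrist_force: [-0.7, -0.3, 0.1]
opening: 0.0853
```

Request:
arm_command --increments '[[[0,0,-0.6],0],[[0,0,-2],0],[[0,0,-4],0],[[0,0,-5.8],0],[[0,0,-5.8],0]]'

```text
time: 19.55
ee_pos: [0.6142, 0.0795, 0.1909]
tcp_rot: [179.3, 0.2, 104.0]
wrist_force: [1.0, 0.5, 0.7]
opening: 0.0855
```

Request:
arm_command --increments '[[[0,0,0],0]]'

```text
time: 19.65
ee_pos: [0.6144, 0.0795, 0.1922]
tcp_rot: [179.2, 0.2, 104.0]
wrist_force: [-0.5, -0.2, -0.5]
opening: 0.0852
```

Run:
```python
from h import *
snap('wrist','w13')
rel([0.51,0.2495,0.18],97.4)
c=wc('w13'); rect(c,.061,.55,.67,.02,.14,4000,'w13t'); rect(c,.016,.55,.67,.02,.14,4000,'w13m'); cork('w13')
```

```text
t 19.7 pos [0.6147 0.0796 0.193 ] rot [179.15   0.19 104.  ] q [ 7. 13. 14. 90. -0. -7.] F [-0.9  0.1  2. ] op 0.0856
rel [ 7.61 -2.43  0.46] roll 1.1
w13 [ 0.6078 -0.0724] [ 0.6082 -0.0733] [57.90076065 58.82404709] yaw mod90 73.5
w13 [0.612  0.0789] [0.5979 0.0777] [77.75509644 78.06809998] yaw mod90 13.74
```

View pics/w13t.png

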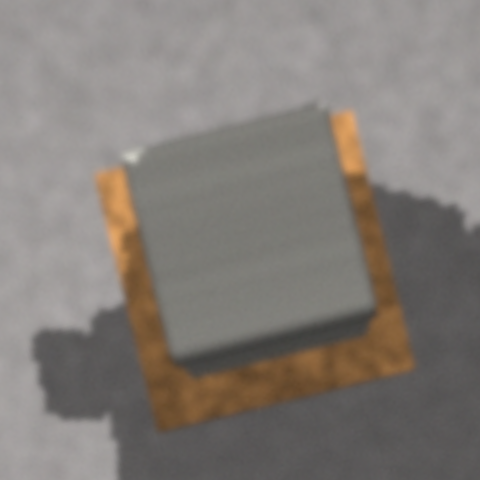

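View pics/w13m.png

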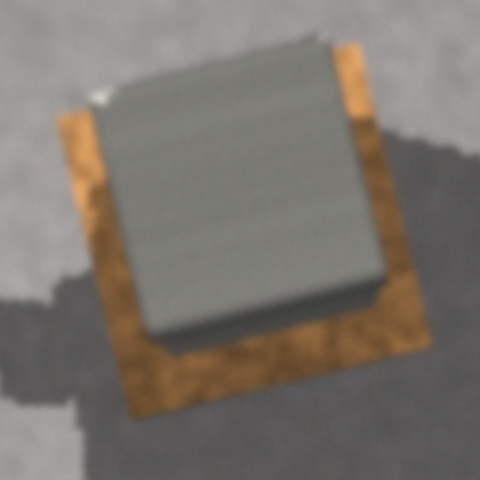

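Tin is within about 1.5 mm of its mat centre and squared to within about 1°. Now the box.

Request:
arm_command --increments '[[[1.5,-0.5,0],0.3],[[3,-1,0],0.6],[[4.5,-1.4,0],0.9],[[6,-1.9,0],1.1],[[7.5,-2.4,0],1.1]]'

```text
time: 20.2
ee_pos: [0.5097, 0.2479, 0.1906]
tcp_rot: [179.2, 0.1, 97.3]
wrist_force: [0.9, 0.1, 0.3]
opening: 0.0852
```

Request:
arm_command --increments '[[[0,0,0],0],[[0,0,0],0]]'

```text
time: 20.4
ee_pos: [0.5089, 0.2484, 0.1899]
tcp_rot: [179.3, 0.2, 97.5]
wrist_force: [0.2, 0.1, 0.1]
opening: 0.085
```

Run:
```python
from h import *
snap('wrist','w14')
rel([0.5244,0.2506,0.034],97.4)
c=wc('w14'); rect(c,.054,.4,.65,.15,.35,2400,'w14b')
```

```text
t 20.45 pos [0.5095 0.2477 0.19  ] rot [1.7926e+02 1.6000e-01 9.7380e+01] q [26.  6.  5. 89. -0. 19.] F [-0.1 -1.   0.1] op 0.0856
rel [0.06 0.52 6.25] roll -0.0
```

View pics/w14.png

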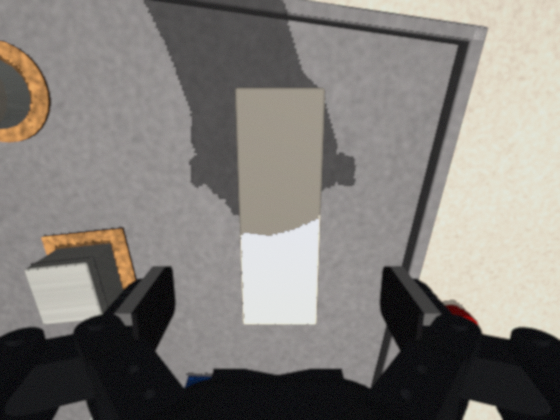

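View pics/w14b.png

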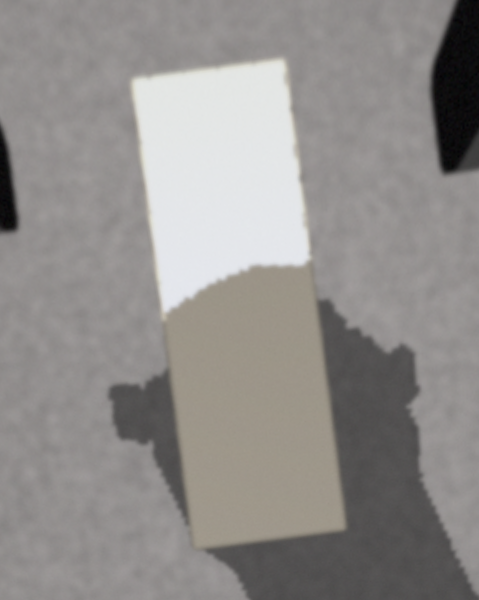

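Box top centre is at rectified (239,303), i.e. (0.5235, 0.2503), yaw 7.5°.

Request:
arm_command --increments '[[[0.06,0.3,1.5],0],[[0.06,0.45,3],0],[[0.05,0.49,4.4],0],[[0.05,0.49,4.8],0],[[0.05,0.49,4.8],0]]'

```text
time: 20.95
ee_pos: [0.5227, 0.249, 0.0688]
tcp_rot: [179.4, 0.2, 97.3]
wrist_force: [-0.5, 0.1, 0.3]
opening: 0.0854
```

Run:
```python
from h import *
rel([0.5237,0.2503,0.031],97.5)
```

```text
t 20.95 pos [0.5227 0.249  0.0688] rot [179.43   0.22  97.3 ] q [26.  9. -5. 76. -0. 18.] F [-0.5  0.1  0.3] op 0.0854
rel [0.05 0.03 1.51] roll -0.03
```

Request:
arm_command --increments '[[[0.05,0.03,0.4],0],[[0.05,0.03,0.8],0],[[0.05,0.03,1.2],0],[[0.05,0.03,1.5],0],[[0.05,0.03,1.5],0]]'

```text
time: 21.45
ee_pos: [0.523, 0.25, 0.03]
tcp_rot: [179.5, 0.2, 97.3]
wrist_force: [0.1, 0.1, 0.6]
opening: 0.0855
```

Request:
arm_command --increments '[[[0,0,0],0],[[0,0,0],0],[[0,0,0],0],[[0,0,0],0]]' --claw 1 --force 60

```text
time: 21.85
ee_pos: [0.5233, 0.2503, 0.0306]
tcp_rot: [179.5, 0.2, 97.3]
wrist_force: [-1.0, 0.7, 3.2]
opening: 0.065
```

Request:
arm_command --increments '[[[0,0,-0.4],0],[[0,0,-1],0],[[0,0,-2],0],[[0,0,-3],0],[[0,0,-4],0]]'

```text
time: 22.35
ee_pos: [0.5223, 0.2505, 0.1328]
tcp_rot: [179.4, 0.2, 97.3]
wrist_force: [0.3, 0.3, -3.6]
opening: 0.0649
```

Run:
```python
from h import *
snap('wrist','w15')
rel([0.40,0.0,0.16],85)
rel([0.5786,-0.2521,0.16],73.6)
```

```text
t 22.4 pos [0.5236 0.2512 0.1375] rot [1.7913e+02 1.2000e-01 9.7310e+01] q [26.  8.  1. 83. -0. 18.] F [-0.1  0.5  2.9] op 0.0649
rel [-9.34 -6.17 -0.97] roll 2.05
t 22.4 pos [0.5236 0.2512 0.1375] rot [1.7913e+02 1.2000e-01 9.7310e+01] q [26.  8.  1. 83. -0. 18.] F [-0.1  0.5  2.9] op 0.0649
rel [-20.25  -0.37  -0.86] roll 3.95
```

View pics/w15.png

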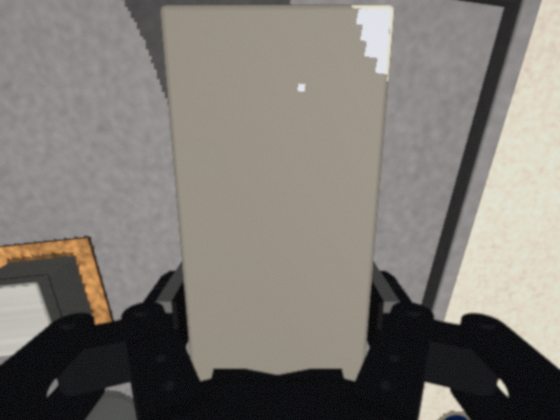

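Box held level and centred. The oblong mat from the wrist views is (0.5786, -0.252), yaw -16.4°. The offset-corrected scene and side views agree within 1 mm.

Request:
arm_command --increments '[[[-0.8,0,-0.8],0.2],[[-2,0,-1.5],0.5],[[-3.5,0,-1.7],0.8],[[-5,-0.1,-1.7],1.1],[[-6.5,-0.1,-1.7],1.4]]'

```text
time: 22.9
ee_pos: [0.5411, 0.0883, 0.1813]
tcp_rot: [179.1, -0.0, 88.9]
wrist_force: [0.1, 1.1, -3.2]
opening: 0.0654
```

Run:
```python
from h import *
rel([0.5786,-0.2518,0.16],73.6)
```

```text
t 22.9 pos [0.5411 0.0883 0.1813] rot [ 1.7906e+02 -2.0000e-02  8.8860e+01] q [ 9.  3.  1. 87. -0. 10.] F [ 0.1  1.1 -3.2] op 0.0654
rel [-13.57   1.76   0.88] roll 2.54
```

Request:
arm_command --increments '[[[-1.6,0.2,0],0.4],[[-3.2,0.4,0],0.8],[[-4.8,0.6,0],1.2],[[-6.4,0.8,0],1.6],[[-8,1,0],2]]'

```text
time: 23.4
ee_pos: [0.562, -0.1139, 0.1824]
tcp_rot: [179.0, -0.2, 76.8]
wrist_force: [0.4, 1.2, -2.2]
opening: 0.0652
```

Run:
```python
from h import *
rel([0.5786,-0.2518,0.16],73.6)
```

```text
t 23.4 pos [ 0.562  -0.1139  0.1824] rot [179.04  -0.21  76.76] q [-12.   6.   5.  88.   0.   2.] F [ 0.4  1.2 -2.2] op 0.0652
rel [-5.22  1.9   0.91] roll 0.53
```

Request:
arm_command --increments '[[[-1.6,0.6,0.1],0.2],[[-3.2,1.2,0.3],0.4],[[-4.6,1.7,0.6],0.53],[[-5.2,1.9,0.8],0.53],[[-5.22,1.9,0.9],0.53]]'

```text
time: 23.9
ee_pos: [0.5783, -0.2536, 0.1596]
tcp_rot: [179.1, -0.3, 73.4]
wrist_force: [-0.1, 0.5, -4.4]
opening: 0.0651
```

Request:
arm_command --increments '[[[0,0,0.5],0],[[0,0,1],0],[[0,0,1],0]]'

```text
time: 24.2
ee_pos: [0.5778, -0.2521, 0.132]
tcp_rot: [179.3, -0.3, 73.5]
wrist_force: [-0.4, 0.3, -3.4]
opening: 0.0651
```

Run:
```python
from h import *
snap('wrist','w16'); snap('side','d16')
rel([0.5786,-0.2518,0.04],73.6)
```

```text
t 24.3 pos [ 0.5785 -0.2526  0.1342] rot [179.17  -0.27  73.51] q [-24.  15.   9.  84.   0.  -7.] F [ 0.5  0.5 -3. ] op 0.0647
rel [ 0.01 -0.06  3.77] roll -0.01
```

View pics/w16.png

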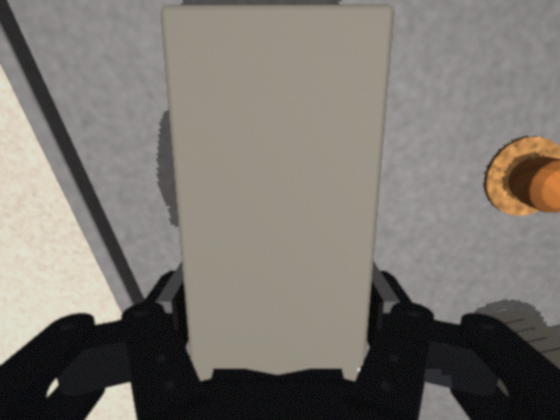

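View pics/d16.png

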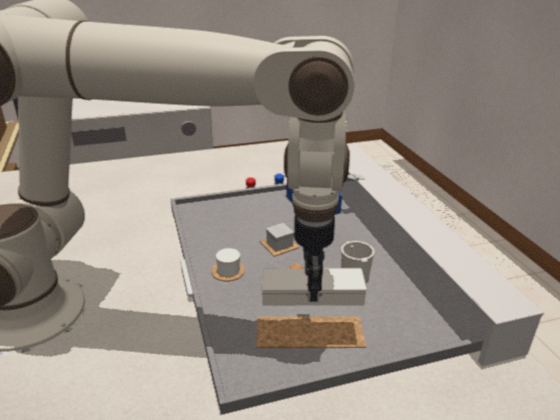

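Request:
arm_command --increments '[[[0.02,-0.05,1],0],[[0.02,-0.05,2],0],[[0.02,-0.05,3],0],[[0.02,-0.05,3.55],0],[[0.02,-0.05,3.55],0]]'

```text
time: 24.8
ee_pos: [0.578, -0.251, 0.0438]
tcp_rot: [179.3, -0.3, 73.5]
wrist_force: [0.1, -0.2, -3.3]
opening: 0.0654
```

Run:
```python
from h import *
rel([0.5786,-0.2520,0.037],73.6)
```

```text
t 24.8 pos [ 0.578  -0.251   0.0438] rot [179.32  -0.29  73.54] q [-24.  16.   1.  74.   0.  -7.] F [ 0.1 -0.2 -3.3] op 0.0654
rel [-0.03  0.03  0.27] roll -0.01
```

Request:
arm_command --increments '[[[-0.03,0.03,0.1],0],[[-0.03,0.03,0.2],0],[[-0.03,0.03,0.25],0],[[-0.03,0.03,0.25],0]]'

```text
time: 25.2
ee_pos: [0.5788, -0.252, 0.0381]
tcp_rot: [179.3, -0.3, 73.5]
wrist_force: [-0.5, 0.2, -2.2]
opening: 0.0654
```

Request:
arm_command --increments '[[[0,0,0.04],0],[[0,0,0.06],0],[[0,0,0.06],0]]'

```text
time: 25.5
ee_pos: [0.5789, -0.252, 0.0366]
tcp_rot: [179.3, -0.3, 73.5]
wrist_force: [0.7, 0.6, -2.7]
opening: 0.0649
```

Request:
arm_command --increments '[[[0,0,0.04],0],[[0,0,0.06],0],[[0,0,0.06],0]]'

```text
time: 25.8
ee_pos: [0.5789, -0.2521, 0.0352]
tcp_rot: [179.3, -0.3, 73.5]
wrist_force: [0.8, -0.1, -2.5]
opening: 0.0652
```

Request:
arm_command --increments '[[[0,0,0.03],0],[[0,0,0.04],0],[[0,0,0.04],0]]'

```text
time: 26.1
ee_pos: [0.579, -0.2521, 0.0349]
tcp_rot: [179.2, -0.3, 73.5]
wrist_force: [-2.6, 1.8, 4.3]
opening: 0.0651
```

Contact. Before releasing, a quick look from the side to confirm position.

Run:
```python
from h import *
snap('side','d17')
im=cv2.imread('pics/d17.png')[230:380,210:410]; cv2.imwrite('pics/d17c.png',cv2.resize(im,None,fx=4,fy=4,interpolation=cv2.INTER_CUBIC))
```

```text
(no output)
```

View pics/d17c.png

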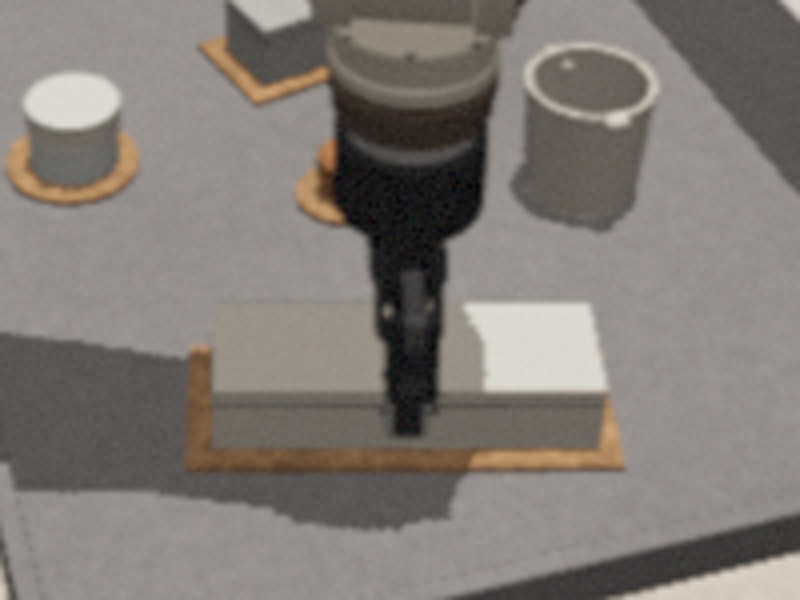

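Box foot spans 213–600 on the mat's 187–624, so it is centred. Releasing.

Request:
arm_command --increments '[[[0,0,0],0],[[0,0,0],0],[[0,0,0],0]]' --claw -1

```text
time: 26.45
ee_pos: [0.5791, -0.2521, 0.0348]
tcp_rot: [179.2, -0.3, 73.5]
wrist_force: [-0.3, -0.4, 0.3]
opening: 0.0854
```

Request:
arm_command --increments '[[[0,0,-0.6],0],[[0,0,-2],0],[[0,0,-4],0],[[0,0,-6],0],[[0,-1,-8],0]]'

```text
time: 26.95
ee_pos: [0.5556, -0.2461, 0.2323]
tcp_rot: [179.1, -0.3, 73.5]
wrist_force: [1.1, -0.9, -0.4]
opening: 0.0856
```

Request:
arm_command --increments '[[[0.5,-1.5,-0.5],0],[[1,-3,-1],0],[[1.5,-4,-1.5],0],[[2,-5,-2],0],[[2,-5,-2],0]]'

```text
time: 27.45
ee_pos: [0.4476, -0.1614, 0.2846]
tcp_rot: [178.8, -0.3, 73.6]
wrist_force: [0.6, -0.4, 0.7]
opening: 0.0853
```

Request:
arm_command --increments '[[[0,0,0],0],[[0,0,0],0],[[0,0,0],0]]'

```text
time: 27.75
ee_pos: [0.4479, -0.1617, 0.2842]
tcp_rot: [178.9, -0.3, 73.6]
wrist_force: [0.1, -0.9, -0.0]
opening: 0.0849
```

Run:
```python
from h import *
snap('wrist','w18'); snap('side','d18'); snap('scene','s18')
rel([0.5786,-0.2518,0.3],73.6)
cork('w18')
c=wc('w18'); rect(c,.058,.45,.7,-.37,-.13,2400,'w18b'); rect(c,.016,.45,.7,-.37,-.13,2400,'w18m')
```

```text
t 27.9 pos [ 0.4478 -0.1617  0.284 ] rot [178.9   -0.27  73.58] q [-20.  -5.   5.  99.   0.  -4.] F [ 0.  -0.6  0.2] op 0.0854
rel [-1.98  6.05 -0.53] roll -0.0
w18 [ 0.4503 -0.0057] [ 0.4466 -0.0099] [58.31412506 81.41195679] yaw mod90 56.87
w18 [ 0.6035 -0.0757] [ 0.6026 -0.0766] [49.71940994 57.58734131] yaw mod90 38.0
w18 [0.6111 0.0782] [0.5991 0.0639] [79.67295074 78.58153534] yaw mod90 14.04
w18 [ 0.578  -0.2522] [ 0.5545 -0.2205] [ 89.68183136 224.7348175 ] yaw mod90 73.77
```

View pics/w18.png

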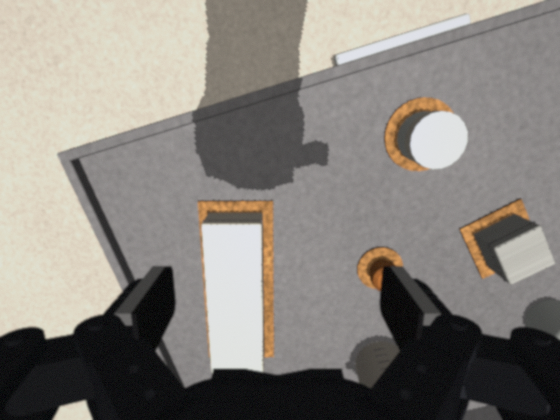

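View pics/w18m.png

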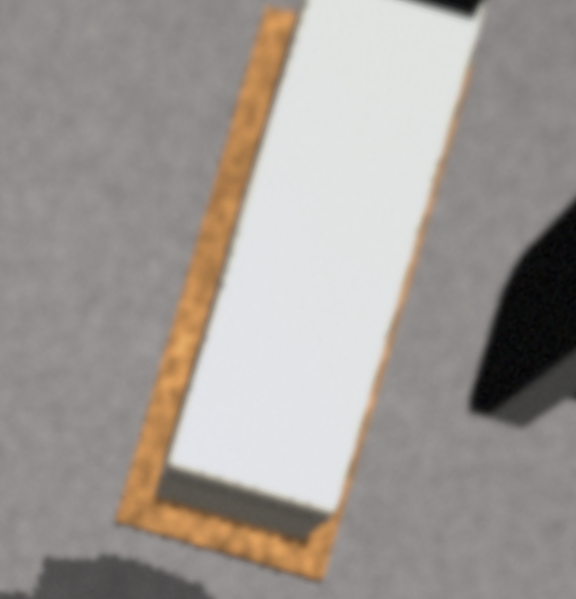

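View pics/w18b.png

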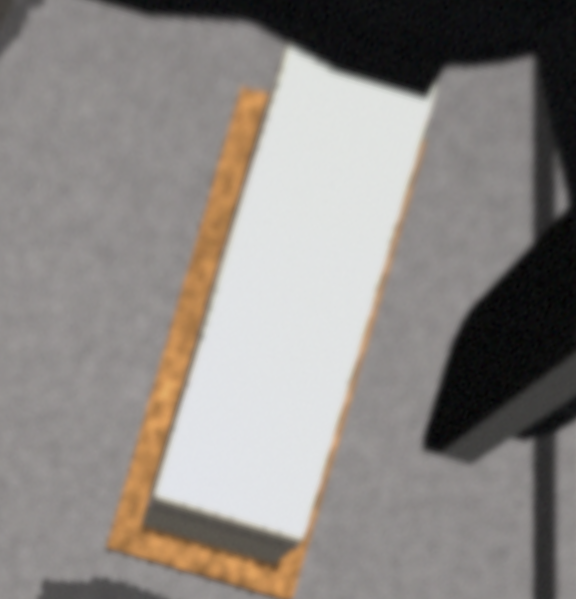

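View pics/d18.png

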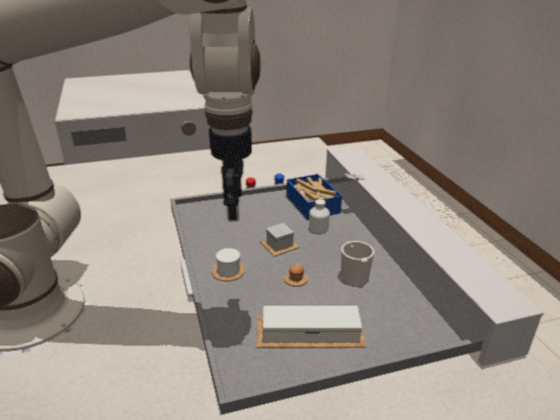

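View pics/s18.png

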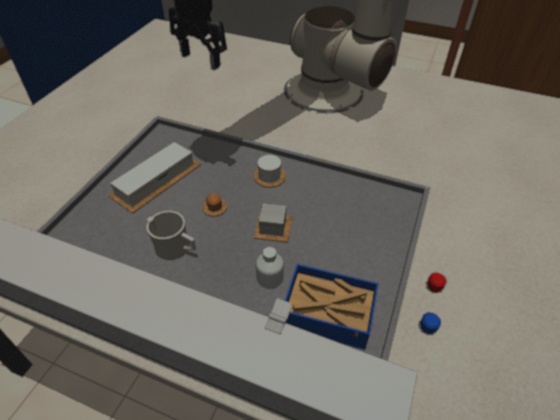

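All four stand on their mats, and the jug (167,232) and bottle (270,262) are where they were. Handing in.

```bash
python3 -c "
from h import *
print(job_done(), get_obs()['time'])"
```

```text
the job is handed in; nothing more can be done
the job is handed in; nothing more can be done
```

I took the stack apart in the order knob, jar, tin, box. Each now stands upright on the mat of its own shape. The job was handed in with about 28 s on the clock, against the 109 s limit.

| Thing | Distance from mat centre | Squareness to mat |
|---|---|---|
| Wooden knob | about 1 mm | – |
| Frosted jar | about 1 mm | – |
| Square tin | about 1.5 mm | within about 1° |
| Long box | about 1.7 mm | within about 1.5° |

- **Forces:** the set-down contacts read 4–8 N. The jug, bottle and look-alikes are at the same pixels as before.
- **Knob release:** my first opening value, 0.2, only matched the knob's width, so the fingers let go as the lift began. It may have been lifted a millimetre or two. It stands upright and centred.
- **Camera disagreement:** the scene and side cameras were up to about 6 mm off the wrist camera. I used the wrist camera, whose measured sizes matched the given ones. The other two agreed within about 1 mm on the long box's mat once I corrected their offset.

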